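Swap worn lamp bars for new ones from a sliding-lid case

TASK

Slide the lid of the storage case all the way out of its grooves and lay it on the cork mat, then snap every white new lamp bar from the case fully down into a place of its own in the clip rack, and lay every black worn-out lamp bar from the rack flat in a berth of its own in the case. When all are swapped, fetch the lid and slide it back along the grooves until the case is fully shut. Leave the other things on the shelf where they stand.

Things in the scene. Friction and masses are not known exactly. Their poses are not given: they have to be found in the camera images.
- case: Grey open-topped storage case fixed to the shelf, 186 x 182 mm, 57 mm high, with green groove rails along its two x sides. Origin: centre of its underside, z up. The grooves run along its y and are open at the +y end only; the -y end wall (57 mm high) stops the lid, the +y wall is 41 mm high. Groove floor (ledge) z = 42 mm, upper lips z = 52 to 57 mm, 158 mm free between the lips.
- case_mouth (a point): Mouth of the grooves, mid-width, at ledge height: case frame (0, 88, 42) mm. Flared guides reach 19 mm farther out (+y) and up to z = 63 mm.
- lid: Clear plastic sliding lid, orange border; 170 (x) x 176 (y) x 6 mm, 0.2 kg, loose. Origin: centre of its underside. Shut, its origin is at (0, 0, 42) mm in the case frame, axes parallel; it starts up to 10 mm open. 2 mm play at each side and 4 mm in height in the grooves. It slides out to the case's +y: clear of the grooves after 180 mm, of the flares after 200 mm.
- lid_ridge (a point): Middle of the orange grip ridge that stands at the lid's centre, 20 mm above the lid's underside: 70 mm along the lid's x, 14 mm thick along its y, 28 mm high (from 6 to 34 mm above the underside).
- mat: Cork mat fixed on the shelf to the robot's left, 240 x 240 x 3 mm, empty; origin at the centre of its underside. Place for the lid while it is off.
- rack: Grey lamp rack fixed on the shelf to the robot's right, base 150 (x) x 180 (y) x 10 mm; origin: centre of its underside, z up. Three places 55 mm apart along its y; lamps lie along its x. Each place has two pairs of sprung steel jaws at x = +-50 mm (12 mm wide), open upwards, tops 40 mm above the shelf, that grip a lamp's round barrels; between them the middle is free for fingers.
- new1: New, white, blue window on top; LED lamp bar, 140 mm along x, 70 g, loose. Square middle body 64 long x 20 wide x 28 mm high, from 11 mm below to 17 mm above the origin; at each end a round barrel 18 mm across, 38 mm long. Origin: on the barrels' axis at mid-length, z up, 11 mm above what it stands on. Starts in the case. May be absent (None).
- new2: New, white, blue window on top; LED lamp bar, 140 mm along x, 70 g, loose. Square middle body 64 long x 20 wide x 28 mm high, from 11 mm below to 17 mm above the origin; at each end a round barrel 18 mm across, 38 mm long. Origin: on the barrels' axis at mid-length, z up, 11 mm above what it stands on. Starts in the case. May be absent (None).
- new3: New, white, blue window on top; LED lamp bar, 140 mm along x, 70 g, loose. Square middle body 64 long x 20 wide x 28 mm high, from 11 mm below to 17 mm above the origin; at each end a round barrel 18 mm across, 38 mm long. Origin: on the barrels' axis at mid-length, z up, 11 mm above what it stands on. Starts in the case. May be absent (None).
- worn1: Worn-out, black with grey ends, red window on top; LED lamp bar, 140 mm along x, 70 g, loose. Square middle body 64 long x 20 wide x 28 mm high, from 11 mm below to 17 mm above the origin; at each end a round barrel 18 mm across, 38 mm long. Origin: on the barrels' axis at mid-length, z up, 11 mm above what it stands on. Starts in the rack. May be absent (None).
- worn2: Worn-out, black with grey ends, red window on top; LED lamp bar, 140 mm along x, 70 g, loose. Square middle body 64 long x 20 wide x 28 mm high, from 11 mm below to 17 mm above the origin; at each end a round barrel 18 mm across, 38 mm long. Origin: on the barrels' axis at mid-length, z up, 11 mm above what it stands on. Starts in the rack. May be absent (None).
- berth1 (a point): Berth 1 of the case: where a lamp's origin lies when it rests in this berth, along the case's x (case frame 0, -50, 16 mm). The case's inner floor is 11 mm below. Rubber blocks 14 mm high at both ends (|x| over 50 mm) keep the lamps apart, with 6 mm play; the middle is free for fingers.
- berth2 (a point): Berth 2 of the case: where a lamp's origin lies when it rests in this berth, along the case's x (case frame 0, 0, 16 mm). The case's inner floor is 11 mm below. Rubber blocks 14 mm high at both ends (|x| over 50 mm) keep the lamps apart, with 6 mm play; the middle is free for fingers.
- berth3 (a point): Berth 3 of the case: where a lamp's origin lies when it rests in this berth, along the case's x (case frame 0, 50, 16 mm). The case's inner floor is 11 mm below. Rubber blocks 14 mm high at both ends (|x| over 50 mm) keep the lamps apart, with 6 mm play; the middle is free for fingers.
- clip1 (a point): Rack place 1: where a lamp's origin lies when fully snapped in (rack frame 0, -55, 29 mm). Pressed straight down from above, a lamp takes about 5 to 15 N to part the jaws (as much to pull it up and out), touching them first about 15 mm above this point; the jaw lips then hold it down on its seats. Either way round.
- clip2 (a point): Rack place 2: where a lamp's origin lies when fully snapped in (rack frame 0, 0, 29 mm). Pressed straight down from above, a lamp takes about 5 to 15 N to part the jaws (as much to pull it up and out), touching them first about 15 mm above this point; the jaw lips then hold it down on its seats. Either way round.
- clip3 (a point): Rack place 3: where a lamp's origin lies when fully snapped in (rack frame 0, 55, 29 mm). Pressed straight down from above, a lamp takes about 5 to 15 N to part the jaws (as much to pull it up and out), touching them first about 15 mm above this point; the jaw lips then hold it down on its seats. Either way round.
- mister: Bystander, loose: amber mister bottle, 64 mm across, 130 mm tall. Origin: centre of its underside. Leave it alone.
- emitter: Bystander, loose: white ceramic heat emitter, 76 mm across, 86 mm tall. Origin: centre of its underside. Leave it alone.
- hide: Bystander, loose: stone-look resin hide, 100 x 130 x 95 mm. Origin: centre of its underside. Leave it alone.
- dish: Bystander, loose: green silicone dish, 84 mm across, 28 mm tall. Origin: centre of its underside. Leave it alone.
- jar: Bystander, loose: glass jar, 68 mm across, 85 mm tall. Origin: centre of its underside. Leave it alone.

How it is judged:
By the outcome, as a careful person would: the job done as asked, in the order asked, and still so for the second after the job is handed in, with the robot touching nothing.
Of new1, new2, new3, worn1, worn2 only 3 to 5 are there at a start; the rules pass over those that are not, and their reading is None.
At some moment in a run one of lid may be knocked a few centimetres aside while the robot is not near it.
Once in a run the grip may slacken for a moment while it holds something.
It also fails if it takes over 210 s, if anything falls off the work surface, if the arm or the gripper's body presses on something with over 40 N, if the wrist force passes 120 N, or if a joint passes its speed limit or range.

ROBOT

A 6-joint arm with a two-finger parallel gripper is mounted at the origin on the work surface. World frame = base frame: x ahead of the robot, y to its left, z up, the work surface at z = 0. Lengths are in mm, angles in rad, forces in N, time in s.
With the tool pointing down it reaches from about 350 to 875 mm from the base axis. Payload 4.2 kg.
Tool frame: the origin (TCP) lies midway between the tips of the shut fingers; the grasp point (between the pads) lies 19 mm behind it (arm.hold_point_z is the distance from the TCP to the grasp point, in mm); z points along the fingers, y is the line along which they close (so a half turn about z gives the same grasp; the last joint's range is limited). The gripper opens to 85 mm and grips with 20 to 120 N. Pads are 22 mm wide; open, the fingers measure 114 mm over their backs; the gripper's body (76 mm by 85 mm) begins 54 mm behind the grasp point. The pads swing forward as they close: fully open they stand 13 mm farther back than shut.
Start: joints at [1.378, 0.385, 0.008, 0, -1.194, -0.259], TCP at [272.832, 562.283, 231.312] pointing down, gripper open.
Joint ranges: [-3.14, 3.14], [-1.21, 2.06], [-1.07, 1.41], [-3.16, 2.05], [-2.99, -0.16], [-3.1, 3.1]. Speed limits (rad/s): [2.79, 2.79, 3.14, 3.14, 3.14, 3.14].

INTERFACE

Orientations are given as a unit quaternion [x, y, z, w].
In Python, from bench import arm, vision gives the robot as it stands. The module is installed in compiled form; this text tells all that it offers.
- The arm moves only by the tool servo_tool, never from a script. Its argument "plan" is a list of rows, each a list of 7 numbers: the shift along the world's x, y, z each as a share of 300 mm, from -1 to 1, then the turn, a rotation vector about the world's x, y, z each as a share of 2 rad, from -1 to 1, then the opening, from 0 (shut) to 1 (fully open). A call has 1 to 20 rows; each row shifts and turns the commanded pose from where the row before left it; what a row does not reach is not made up. A row lasts 1/8 s, in which the tool goes at most 62.5 mm and 10.7 degrees, less where a joint would pass 70% of its speed; a pose out of reach is approached as far as the arm can. A call with a number of a shift or a turn outside -1 to 1 is refused whole. A call with a gripper value outside its range is refused whole. The fingers move at their own pace and stop on an object; the grip force is fixed at half the most. Time passes only in rows, so rows that do not move let the fingers close. It gives the time, the measured TCP pose, the force, the opening and the grip force at its end, in the units of the state.
- arm.read_state(): the state, without advancing time (a new reading comes with each control period).
- vision.get_image(name): name is "scene" or "top"; returns a dict with "image" (420x560x3 uint8, red, green, blue), "z_map" (420x560 float32, mm along the optical axis (not along the pixel's ray), 0 where there is no reading), "K" (3x3 intrinsics, pixels), "world_to_cam" (4x4, takes a point from world to camera coordinates). Camera axes: x right, y down, z forward; pixel columns grow to the right and rows downward; lengths in mm; the calibration is good to about 2 mm. A picture is of the moment at which its call begins.
- arm.job_done(): hands the job in; it is judged then, once.
The state is a dict: "clock": time; "joints": joint angles; "joint_vel": joint speeds; "joint_efforts": joint torques, N m; "position": TCP position; "ee_rot": TCP orientation; "contact_force": force on the tool from outside, world axes, zero at the start; "wrist_torque": the same for the moment, N m; "gripper_width": finger opening in mm; "grasp_force": force on a finger pad.
Only numpy, scipy, OpenCV 4.12 (cv2) and the standard library are available. Lean on these libraries where they do the work, as an engineer would, in place of code of your own. Each camera call takes 0.05 s, during which the arm holds its last target. There are 200 camera calls.

## Working session

There is one attempt and no reset: what is moved stays moved. The work goes in short steps, Python scripts to look and compute and a tool call to move; the robot and the scene stay as the last step left them, time stands still between calls to the robot, and variables do not carry over. Pictures are saved under pics/ and viewed, at most 14 in all, crops included, and the job is handed in when it is done.

Besides the shell and the picture viewer there is one more tool, called after "Emit:" in YAML: its name, and indented under it one key for each argument. servo_tool: Moves the arm, as the interface text tells. Its arguments: {"type":"object","properties":{"plan":{"type":"array"}},"required":["plan"]}

```bash
mkdir -p pics
cat > h.py <<'E'
import numpy as np, cv2
from bench import arm, vision
def get(n):
    d=vision.get_image(n); return d
def cloud(d):
    z=d["z_map"].astype(float);K=d["K"];h,w=z.shape
    u,v=np.meshgrid(np.arange(w),np.arange(h))
    p=np.stack([(u-K[0,2])*z/K[0,0],(v-K[1,2])*z/K[1,1],z,np.ones_like(z)],-1)
    P=p@np.linalg.inv(d["world_to_cam"]).T
    P=P[...,:3]; P[z==0]=np.nan
    return P
def save(d,n): cv2.imwrite("pics/"+n,cv2.cvtColor(d["image"],cv2.COLOR_RGB2BGR))
E
python3 - <<'E'
from h import *
for n in("top","scene"):
    d=get(n);save(d,n+"0.png");print(n,d["K"].round(1).tolist(),d["world_to_cam"].round(3).tolist())
    np.save(n+"0.npy",cloud(d))
print(arm.read_state())
E
```

```text
top [[460.5, 0.0, 276.0], [0.0, 460.5, 202.6], [0.0, 0.0, 1.0]] [[-0.005, -1.0, -0.004, 14.239], [-0.991, 0.006, -0.131, 588.623], [0.131, 0.003, -0.991, 1324.092], [0.0, 0.0, 0.0, 1.0]]
scene [[391.9, 0.0, 278.7], [0.0, 391.9, 212.9], [0.0, 0.0, 1.0]] [[-0.795, 0.606, 0.018, 441.602], [0.385, 0.528, -0.757, -199.241], [-0.469, -0.595, -0.653, 1398.584], [0.0, 0.0, 0.0, 1.0]]
{'clock': 0.1, 'joints': array([ 1.37759112e+00,  3.85502054e-01,  6.75217851e-03, -3.84725180e-04,
       -1.19397234e+00, -2.58596014e-01]), 'joint_vel': array([ 1.64099400e-03, -1.46752668e-03,  2.74668200e-03,  1.72218675e-03,
       -3.61399399e-04,  3.19312726e-05]), 'joint_efforts': array([-5.36385528e-05, -3.93317592e+01,  1.88931048e+01,  4.19789582e+00,
       -2.56429703e-03,  5.43966280e-06]), 'position': array([272.64092071, 561.83110757, 230.32086086]), 'ee_rot': array([ 9.74576417e-01, -2.24053228e-01, -1.47223978e-04,  9.68275182e-04]), 'contact_force': array([0.47206168, 0.72639437, 0.56906413]), 'wrist_torque': array([-0.00193404,  0.05100119,  0.05267191]), 'grasp_force': 0.0, 'gripper_width': 85.00323995812131}
```

View pics/top0.png

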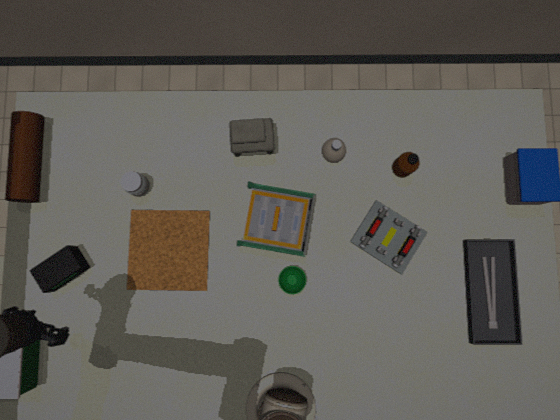

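View pics/scene0.png

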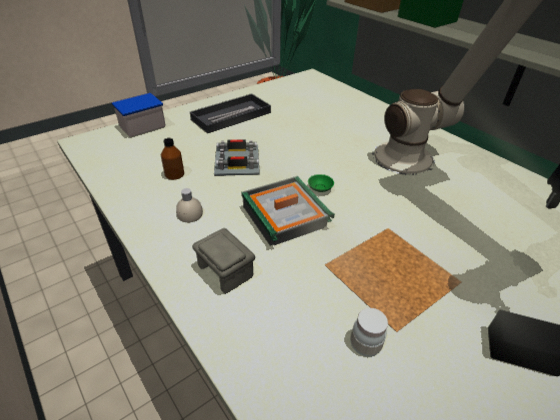

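Top view: the case is at about (278,218) with its flares pointing left (world +y). The mat is at (170,250), and the rack at (390,237) holds two worn lamps with a middle place that looks empty. The dish is at (292,280). I'll zoom in and measure.

Run:
```python
from h import *
im=cv2.imread("pics/top0.png")
cv2.imwrite("pics/crop0.png",cv2.resize(im[170:285,230:440],None,fx=3.8,fy=3.8,interpolation=cv2.INTER_CUBIC))
P=np.load("top0.npy");hsv=cv2.cvtColor(im,cv2.COLOR_BGR2HSV);H,S,V=[hsv[...,i].astype(int) for i in range(3)]
Z=P[...,2]
vv,uu=np.mgrid[:420,:560]
def rect(name,m,show=True):
    n,l,st,c=cv2.connectedComponentsWithStats(m.astype(np.uint8))
    for i in range(1,n):
        if st[i,4]<25: continue
        q=P[l==i]; q=q[np.isfinite(q[:,0])]
        r=cv2.minAreaRect(q[:,:2].astype(np.float32))
        print(name,st[i].tolist(),"c",np.round(r[0],1),"size",np.round(r[1],1),"ang",round(r[2],1),"z med",np.round(np.percentile(q[:,2],[5,50,95]),1),"mean",q.mean(0).round(1))
box=lambda a,b,c,d:(uu>a)&(uu<b)&(vv>c)&(vv<d)
rect("mat",box(115,225,195,300)&(H>5)&(H<25)&(S>120))
b=box(230,325,175,262)
rect("orange",b&(H>8)&(H<26)&(S>120))
rect("green",b&(H>60)&(H<100)&(S>70))
rect("ridge",b&(Z>66)&(Z<90))
rect("caseall",b&(Z>38)&(Z<90))
b=box(345,432,195,278)
rect("rackbase",b&(Z>5)&(Z<60))
rect("red",b&((H<5)|(H>172))&(S>130))
rect("yel",b&(H>24)&(H<40)&(S>100))
rect("dish",box(272,312,262,300)&(Z>10))
```

```text
mat [127, 210, 82, 81, 6234] c [453.6 335.9] size [238.4 237.6] ang 88.8 z med [-2.2  2.6  7.3] mean [452.3 335.2   2.6]
orange [244, 190, 65, 59, 735] c [539.5  11.6] size [168.9 148.1] ang 80.0 z med [43.7 48.  52.6] mean [539.2  10.8  48.1]
orange [272, 206, 8, 25, 103] c [539.2  12.3] size [11.7 69. ] ang 79.8 z med [68.4 74.5 80.1] mean [538.9  12.1  74.2]
green [248, 182, 67, 16, 293] c [623.8  -3.1] size [196.2  14.3] ang 79.7 z med [51.5 56.5 60.7] mean [ 6.242e+02 -3.000e-01  5.620e+01]
green [237, 241, 67, 15, 301] c [455.3  28.4] size [193.1  19.3] ang 82.2 z med [51.9 56.3 61. ] mean [455.2  30.   56.2]
ridge [271, 206, 9, 25, 120] c [539.8  13.3] size [13.7 70. ] ang 79.8 z med [71.2 75.1 79.7] mean [539.3  13.4  75.1]
caseall [236, 181, 79, 76, 4056] c [539.7  12.7] size [201.7 191. ] ang 79.6 z med [43.2 48.6 60. ] mean [538.6  10.5  50.1]
rackbase [350, 200, 77, 74, 2849] c [ 488.2 -321.9] size [182.6 159.2] ang 56.7 z med [ 6.  11.1 45.4] mean [ 487.8 -321.9   18.1]
red [369, 220, 12, 14, 76] c [ 515.9 -277.4] size [15.1 45. ] ang 57.3 z med [41.3 45.4 50.8] mean [ 515.9 -277.3   45.6]
red [402, 239, 12, 15, 82] c [ 458.  -370.8] size [16.5 46.5] ang 62.3 z med [41.9 46.1 51. ] mean [ 459.  -370.9   46.2]
yel [381, 227, 16, 20, 133] c [ 488.4 -325.5] size [20.5 59.2] ang 57.5 z med [ 4.7  9.2 13.4] mean [ 488.7 -325.5    9.3]
dish [278, 266, 28, 28, 431] c [363.4 -33.3] size [79.  78.2] ang 89.7 z med [11.  19.4 30. ] mean [362.8 -33.4  20. ]
```

View pics/crop0.png

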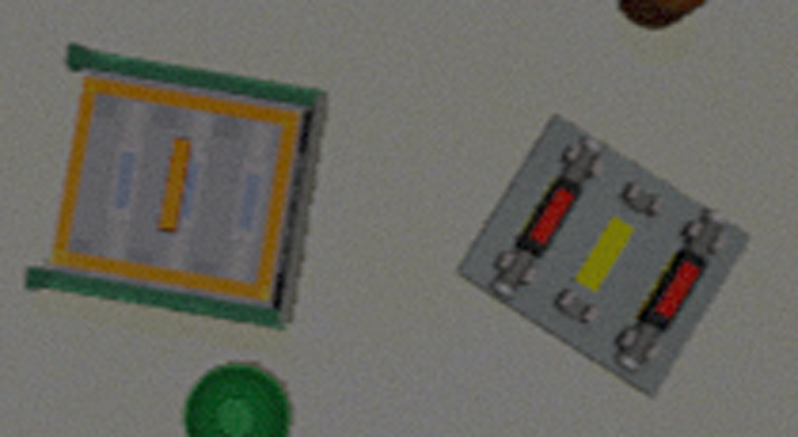

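Crop: three new lamps are visible through the lid (blue windows at crop px (125,180), (193,195) and (250,200)). Two worn lamps sit in the outer rack places, and the middle place is empty (yellow strip at (605,255)). Estimates: case yaw is about -10.2° and lid ridge about (539.5,13). The rack centre is about (488,-324.5) with yaw about -31.7°. I'm moving over the ridge.

Emit:
servo_tool:
  plan:
    - [0.081, -0.1663, -0.0303, 0, 0, 0.0125, 0.5]
    - [0.081, -0.1663, -0.0303, 0, 0, 0.0125, 0.5]
    - [0.081, -0.1663, -0.0303, 0, 0, 0.0125, 0.5]
    - [0.081, -0.1663, -0.0303, 0, 0, 0.0125, 0.5]
    - [0.081, -0.1663, -0.0303, 0, 0, 0.0125, 0.5]
    - [0.081, -0.1663, -0.0303, 0, 0, 0.0125, 0.5]
    - [0.081, -0.1663, -0.0303, 0, 0, 0.0125, 0.5]
    - [0.081, -0.1663, -0.0303, 0, 0, 0.0125, 0.5]
    - [0.081, -0.1663, -0.0303, 0, 0, 0.0125, 0.5]
    - [0.081, -0.1663, -0.0303, 0, 0, 0.0125, 0.5]
    - [0.081, -0.1663, -0.0303, 0, 0, 0.0125, 0.5]
    - [0, 0, 0, 0, 0, 0, 0.5]
    - [0, 0, 0, 0, 0, 0, 0.5]

```text
clock: 1.72
position: [539.8, 13.3, 130.9]
ee_rot: [0.996, -0.089, -0.001, 0.0]
contact_force: [0.4, 0.7, -0.2]
gripper_width: 42.5
grasp_force: 0.0
```

Emit:
servo_tool:
  plan:
    - [0, 0, -0.08, 0, 0, 0, 0.5]
    - [0, 0, -0.08, 0, 0, 0, 0.5]
    - [0, 0, -0.06, 0, 0, 0, 0.5]
    - [0, 0, -0.04, 0, 0, 0, 0.4]
    - [0, 0, 0, 0, 0, 0, 0.1]
    - [0, 0, 0, 0, 0, 0, 0]
    - [0, 0, 0, 0, 0, 0, 0]
    - [0, 0, 0, 0, 0, 0, 0]

```text
clock: 2.72
position: [540.2, 13.5, 53.5]
ee_rot: [0.996, -0.088, 0.0, -0.0]
contact_force: [0.1, -0.5, -3.7]
gripper_width: 12.4
grasp_force: 60.7
```

Emit:
servo_tool:
  plan:
    - [0, 0, 0.005, 0, 0, 0, 0]
    - [0.006, 0.033, 0, 0, 0, 0, 0]
    - [0.012, 0.066, 0, 0, 0, 0, 0]
    - [0.0148, 0.082, 0, 0, 0, 0, 0]
    - [0.0148, 0.082, 0, 0, 0, 0, 0]
    - [0.0148, 0.082, 0, 0, 0, 0, 0]
    - [0.0148, 0.082, 0, 0, 0, 0, 0]

```text
clock: 3.6
position: [563.5, 143.6, 54.7]
ee_rot: [0.996, -0.088, 0.0, -0.0]
contact_force: [0.4, -0.6, -2.7]
gripper_width: 12.6
grasp_force: 60.8
```

Emit:
servo_tool:
  plan:
    - [0.0148, 0.082, 0, 0, 0, 0, 0]
    - [0.0148, 0.082, 0, 0, 0, 0, 0]
    - [0.0148, 0.082, 0, 0, 0, 0, 0]
    - [0.006, 0.033, 0.03, 0, 0, 0, 0]
    - [0, 0, 0.08, 0, 0, 0, 0]
    - [-0.08, 0.07, 0, 0, 0, 0, 0]
    - [-0.11, 0.1, 0, 0, 0, 0, 0]
    - [-0.11, 0.1, 0, 0, 0, 0, 0]
    - [-0.1, 0.09, 0, 0, 0, 0, 0]
    - [-0.02, 0.01, 0, 0, 0, 0.0, 0]
    - [0, 0, -0.06, 0, 0, 0, 0]
    - [0, 0, -0.06, 0, 0, 0, 0]
    - [0, 0, 0, 0, 0, 0, 0]

```text
clock: 5.22
position: [452.1, 335.0, 50.9]
ee_rot: [0.996, -0.089, -0.001, 0.001]
contact_force: [0.4, -0.4, -2.9]
gripper_width: 12.5
grasp_force: 60.6
```

Emit:
servo_tool:
  plan:
    - [0, 0, -0.05, 0, 0, 0, 0]
    - [0, 0, -0.04, 0, 0, 0, 0]
    - [0, 0, -0.023, 0, 0, 0, 0]
    - [0, 0, -0.009, 0, 0, 0, 0]
    - [0, 0, 0, 0, 0, 0, 0]

```text
clock: 5.85
position: [452.5, 336.4, 15.2]
ee_rot: [0.996, -0.088, 0.0, 0.0]
contact_force: [0.3, 0.1, -1.7]
gripper_width: 12.7
grasp_force: 64.3
```

Emit:
servo_tool:
  plan:
    - [0, 0, -0.002, 0, 0, 0, 0.2]
    - [0, 0, 0, 0, 0, 0, 0.45]
    - [0, 0, 0, 0, 0, 0, 0.5]
    - [0, 0, 0.08, 0, 0, 0, 0.5]
    - [0, 0, 0.15, 0, 0, 0, 0.4]
    - [0, 0, 0.15, 0, 0, 0, 0.35]
    - [0, 0, 0, 0, 0, 0, 0.33]

```text
clock: 6.72
position: [454.3, 338.4, 133.2]
ee_rot: [0.996, -0.088, 0.003, -0.004]
contact_force: [0.5, 0.1, -0.6]
gripper_width: 28.4
grasp_force: 0.0
```

Run:
```python
from h import *
d=get("top");P=cloud(d);im=cv2.cvtColor(d["image"],cv2.COLOR_RGB2BGR)
cv2.imwrite("pics/t1.png",cv2.resize(im[170:290,120:330],None,fx=3.8,fy=3.8,interpolation=cv2.INTER_CUBIC))
hsv=cv2.cvtColor(im,cv2.COLOR_BGR2HSV);H,S,V=[hsv[...,i].astype(int) for i in range(3)];Z=P[...,2]
vv,uu=np.mgrid[:420,:560]
y=np.deg2rad(-10.2);c,s=np.cos(y),np.sin(y);C0=np.array([538.3,4.8])
L=(P[...,:2]-C0)@np.array([[c,-s],[s,c]])  # case frame
b=(np.abs(L[...,0])<110)&(np.abs(L[...,1])<120)
def rep(n,m):
    k,l,st,_=cv2.connectedComponentsWithStats(m.astype(np.uint8))
    for i in range(1,k):
        if st[i,4]<20: continue
        q=L[l==i];w=P[l==i];r=cv2.minAreaRect(w[:,:2].astype(np.float32))
        print(n,st[i,4],"case",q.mean(0).round(1),"min",np.percentile(q,2,0).round(1),"max",np.percentile(q,98,0).round(1),"world",np.round(r[0],1),w.mean(0).round(1),np.round(r[1],0),round(r[2],1))
rep("blue",b&(H>95)&(H<130)&(S>70)&(Z<60))
rep("bodytop",b&(Z>25)&(Z<38))
rep("high",b&(Z>48))
rep("green",b&(H>60)&(H<95)&(S>70))
```

```text
blue 60 case [-0.  47.4] min [-21.4  42. ] max [21.3 52.9] world [546.6  51.5] [546.7  51.4  33.1] [11. 43.] 81.5
blue 60 case [ 0.8 -2. ] min [-19.4  -7.8] max [21.6  3.6] world [538.9   2.6] [538.8   2.7  33.2] [12. 43.] 78.4
blue 55 case [  0.3 -51.2] min [-19.6 -56.4] max [ 20.4 -45.8] world [529.1 -45.3] [529.5 -45.6  33.1] [11. 42.] 79.1
bodytop 157 case [ 2.8 -0.9] min [-30.7 -10.4] max [46.   8.7] world [544.6   2.6] [540.9   3.4  31.8] [20. 92.] 78.4
bodytop 144 case [-0.9 48.4] min [-31.   38.8] max [29.7 58.6] world [544.3  53.3] [546.   52.6  32.3] [20. 67.] 82.3
bodytop 146 case [  0.6 -49.5] min [-30.9 -59. ] max [ 31.1 -40. ] world [530.5 -44.2] [530.1 -44.1  32.1] [20. 68.] 79.2
high 809 case [-1.3 -5.2] min [-92.9 -91.7] max [ 92.1 105. ] world [540.1  12.7] [ 5.361e+02 -1.000e-01  5.650e+01] [201. 191.] 80.0
green 296 case [85.2 10.3] min [ 78.7 -83.7] max [ 91.9 102.2] world [623.4  -3.2] [ 6.24e+02 -2.00e-01  5.64e+01] [196.  15.] 79.3
green 326 case [-85.7  10.5] min [-92.5 -82.5] max [-76.8 101.6] world [457.2  28. ] [455.8  30.3  55.3] [193.  19.] 80.4
```

View pics/t1.png

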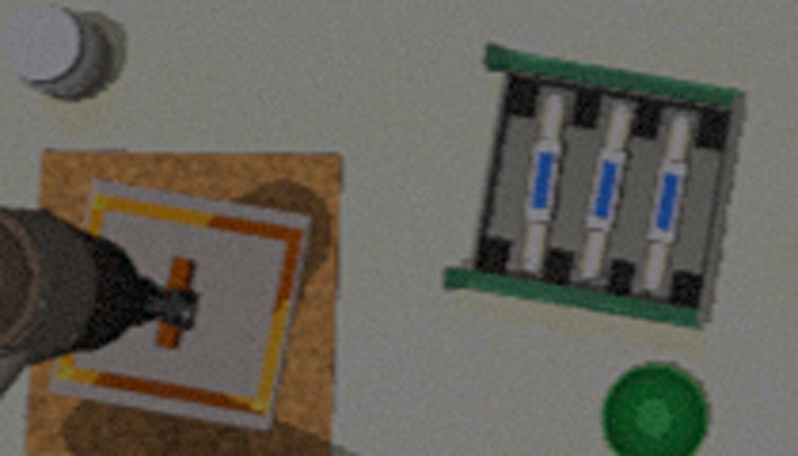

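Crop: the lid lies within the mat, and the case holds three new lamps with blue windows at (543,180), (605,190) and (668,200). I'm going for the middle one.

Emit:
servo_tool:
  plan:
    - [0.047, -0.186, 0, 0, 0, 0, 0.33]
    - [0.047, -0.186, 0, 0, 0, 0, 0.33]
    - [0.047, -0.186, 0, 0, 0, 0, 0.33]
    - [0.047, -0.186, -0.02, 0, 0, 0, 0.33]
    - [0.047, -0.186, -0.05, 0, 0, 0, 0.33]
    - [0.047, -0.186, -0.05, 0, 0, 0, 0.33]
    - [0, 0, -0.06, 0, 0, 0, 0.33]
    - [0, 0, -0.06, 0, 0, 0, 0.33]
    - [0, 0, 0, 0, 0, 0, 0.33]
    - [0, 0, 0, 0, 0, 0, 0.33]

```text
clock: 8.02
position: [537.0, 1.6, 56.6]
ee_rot: [0.996, -0.088, -0.0, 0.0]
contact_force: [0.8, 0.6, -1.0]
gripper_width: 28.4
grasp_force: 0.0
```

Emit:
servo_tool:
  plan:
    - [0.006, 0.004, -0.05, 0, 0, 0, 0.33]
    - [0, 0, -0.06, 0, 0, 0, 0.33]
    - [0, 0, -0.045, 0, 0, 0, 0.33]
    - [0, 0, -0.003, 0, 0, 0, 0.33]
    - [0, 0, 0, 0, 0, 0, 0.15]
    - [0, 0, 0, 0, 0, 0, 0]
    - [0, 0, 0, 0, 0, 0, 0]
    - [0, 0, 0, 0, 0, 0, 0]

```text
clock: 9.02
position: [538.9, 2.7, 9.5]
ee_rot: [0.996, -0.088, 0.0, -0.0]
contact_force: [-0.1, -0.0, -0.0]
gripper_width: 19.0
grasp_force: 59.9
```

Emit:
servo_tool:
  plan:
    - [0, 0, 0.1, 0, 0, 0, 0]
    - [0, 0, 0.15, 0, 0, 0, 0]
    - [0, 0, 0.07, 0, 0, 0, 0]
    - [-0.0281, -0.182, 0, 0, 0, -0.0313, 0]
    - [-0.0281, -0.182, 0, 0, 0, -0.0313, 0]
    - [-0.0281, -0.182, 0, 0, 0, -0.0313, 0]
    - [-0.0281, -0.182, 0, 0, 0, -0.0313, 0]
    - [-0.0281, -0.182, 0, 0, 0, -0.0313, 0]
    - [-0.0281, -0.182, 0, 0, 0, -0.0313, 0]
    - [0, 0, -0.06, 0, 0, 0, 0]
    - [0, 0, -0.06, 0, 0, 0, 0]
    - [0, 0, 0, 0, 0, 0, 0]

```text
clock: 10.52
position: [486.9, -324.7, 67.8]
ee_rot: [0.962, -0.273, -0.002, -0.0]
contact_force: [1.0, -0.3, 0.0]
gripper_width: 19.1
grasp_force: 60.1
```

Emit:
servo_tool:
  plan:
    - [0.004, 0, -0.06, 0, 0, 0, 0]
    - [0, 0, -0.03, 0, 0, 0, 0]
    - [0, 0, -0.015, 0, 0, 0, 0]
    - [0, 0, -0.015, 0, 0, 0, 0]
    - [0, 0, -0.015, 0, 0, 0, 0]
    - [0, 0, 0, 0, 0, 0, 0]

```text
clock: 11.28
position: [491.0, -326.2, 30.6]
ee_rot: [0.962, -0.273, 0.002, 0.001]
contact_force: [-0.7, -3.6, 5.0]
gripper_width: 19.4
grasp_force: 60.9
```

Emit:
servo_tool:
  plan:
    - [0, 0, -0.012, 0, 0, 0, 0]
    - [0, 0, -0.012, 0, 0, 0, 0]
    - [0, 0, -0.006, 0, 0, 0, 0]
    - [0, 0, 0, 0, 0, 0, 0]
    - [0, 0, 0, 0, 0, 0, 0]

```text
clock: 11.9
position: [489.3, -325.1, 21.8]
ee_rot: [0.962, -0.272, -0.0, 0.0]
contact_force: [-3.5, 0.4, 14.6]
gripper_width: 19.2
grasp_force: 62.4
```

Emit:
servo_tool:
  plan:
    - [0, 0, 0, 0, 0, 0, 0.2]
    - [0, 0, 0, 0, 0, 0, 0.33]
    - [0, 0, 0, 0, 0, 0, 0.33]
    - [0, 0, 0.08, 0, 0, 0, 0.33]
    - [0, 0, 0.15, 0, 0, 0, 0.33]
    - [0, 0, 0.15, 0, 0, 0, 0.33]
    - [0, 0.2, 0.1, 0, 0, 0, 0.33]
    - [0, 0.2, 0, 0, 0, 0, 0.33]
    - [0, 0.2, 0, 0, 0, 0, 0.33]
    - [0, 0.15, 0, 0, 0, 0, 0.33]
    - [0, 0, 0, 0, 0, 0, 0.33]

```text
clock: 13.28
position: [489.2, -101.2, 161.3]
ee_rot: [0.963, -0.27, -0.0, -0.0]
contact_force: [0.5, -0.9, 0.2]
gripper_width: 28.1
grasp_force: 0.0
```

```bash
cat >> h.py <<'E'
def rackview(name,case=False):
    d=get("top");P=cloud(d);im=cv2.cvtColor(d["image"],cv2.COLOR_RGB2BGR)
    cv2.imwrite("pics/"+name,cv2.resize(im[160:290,230:440],None,fx=3.8,fy=3.8,interpolation=cv2.INTER_CUBIC))
    hsv=cv2.cvtColor(im,cv2.COLOR_BGR2HSV);H,S,V=[hsv[...,i].astype(int) for i in range(3)]
    Z=P[...,2];X=P[...,0];Y=P[...,1]
    for n,m in (("blue",(H>95)&(H<130)&(S>70)),("red",((H<5)|(H>172))&(S>130))):
        m=m&(X>380)&(X<640)&(Y<115)&(Y>-440)&(Z>15)&(Z<70)
        k,l,st,_=cv2.connectedComponentsWithStats(m.astype(np.uint8))
        for i in range(1,k):
            if st[i,4]<20: continue
            w=P[l==i];r=cv2.minAreaRect(w[:,:2].astype(np.float32))
            print(n,st[i,4],"mean",w.mean(0).round(1),"zmed",np.median(w[:,2]).round(1),"rect",np.round(r[0],1),np.round(r[1]),round(r[2],1))
    return d,P
E
python3 - <<'E'
from h import *
rackview("r1.png"); print(arm.read_state()["position"])
E
```

```text
blue 62 mean [ 487.5 -327.7   45.2] zmed 45.7 rect [ 487.9 -327.8] [11. 44.] 56.5
red 76 mean [ 516.4 -277.7   45.8] zmed 45.8 rect [ 516.9 -277.9] [17. 50.] 56.8
red 84 mean [ 459.1 -371.3   45.6] zmed 45.7 rect [ 459.3 -371.1] [16. 46.] 57.3
[ 489.27841876 -102.53552661  161.30418483]
```

Emit:
servo_tool:
  plan:
    - [0.031, -0.195, -0.04, 0, 0, 0, 0.33]
    - [0.031, -0.195, -0.05, 0, 0, 0, 0.33]
    - [0.031, -0.194, -0.05, 0, 0, 0, 0.33]
    - [0, 0, -0.1, 0, 0, 0, 0.33]
    - [0, 0, -0.06, 0, 0, 0, 0.33]
    - [0, 0, 0, 0, 0, 0, 0.33]
    - [0, 0, 0, 0, 0, 0, 0.33]

```text
clock: 14.2
position: [517.6, -279.9, 72.2]
ee_rot: [0.962, -0.273, 0.0, 0.0]
contact_force: [0.6, 0.2, 0.1]
gripper_width: 28.3
grasp_force: 0.0
```

Emit:
servo_tool:
  plan:
    - [0, 0.006, -0.08, 0, 0, 0, 0.33]
    - [0, 0, -0.06, 0, 0, 0, 0.33]
    - [0, 0, -0.024, 0, 0, 0, 0.33]
    - [0, 0, -0.003, 0, 0, 0, 0.33]
    - [0, 0, 0, 0, 0, 0, 0.15]
    - [0, 0, 0, 0, 0, 0, 0]
    - [0, 0, 0, 0, 0, 0, 0]
    - [0, 0, 0, 0, 0, 0, 0]

```text
clock: 15.2
position: [517.9, -277.7, 22.6]
ee_rot: [0.962, -0.273, 0.001, 0.0]
contact_force: [-0.9, -1.0, 5.4]
gripper_width: 18.8
grasp_force: 59.3
```

Emit:
servo_tool:
  plan:
    - [0, 0, 0.02, 0, 0, 0, 0]
    - [0, 0, 0.03, 0, 0, 0, 0]
    - [0, 0, 0.05, 0, 0, 0, 0]
    - [0, 0, 0.1, 0, 0, 0, 0]
    - [0, 0, 0.1, 0, 0, 0, 0]
    - [0.014, 0.1875, 0, 0, 0, 0.0375, 0]
    - [0.014, 0.1875, 0, 0, 0, 0.0375, 0]
    - [0.014, 0.1875, 0, 0, 0, 0.0375, 0]
    - [0.014, 0.1875, 0, 0, 0, 0.0375, 0]
    - [0.014, 0.1875, -0.02, 0, 0, 0.0375, 0]
    - [0, 0, -0.06, 0, 0, 0, 0]
    - [0, 0, -0.06, 0, 0, 0, 0]
    - [0, 0, 0, 0, 0, 0, 0]

```text
clock: 16.82
position: [538.5, 4.4, 70.2]
ee_rot: [0.996, -0.088, 0.0, 0.0]
contact_force: [-0.6, 0.1, -0.6]
gripper_width: 19.1
grasp_force: 59.9
```

Emit:
servo_tool:
  plan:
    - [0, -0.001, -0.08, 0, 0, 0, 0]
    - [0, 0, -0.06, 0, 0, 0, 0]
    - [0, 0, -0.03, 0, 0, 0, 0]
    - [0, 0, -0.025, 0, 0, 0, 0]
    - [0, 0, -0.004, 0, 0, 0, 0]
    - [0, 0, 0, 0, 0, 0, 0]

```text
clock: 17.58
position: [538.8, 3.6, 10.4]
ee_rot: [0.996, -0.089, 0.0, -0.0]
contact_force: [-0.2, 0.6, -1.1]
gripper_width: 19.2
grasp_force: 59.9
```

Emit:
servo_tool:
  plan:
    - [0, 0, -0.002, 0, 0, 0, 0.2]
    - [0, 0, 0, 0, 0, 0, 0.33]
    - [0, 0, 0, 0, 0, 0, 0.33]
    - [0, 0, 0.08, 0, 0, 0, 0.33]
    - [0, 0, 0.1, 0, 0, 0, 0.33]
    - [0.013, 0.082, 0.02, 0, 0, 0, 0.33]
    - [0.012, 0.08, 0, 0, 0, 0.007, 0.33]
    - [0, 0, -0.05, 0, 0, 0, 0.33]
    - [0, 0, 0, 0, 0, 0, 0.33]

```text
clock: 18.7
position: [544.2, 51.4, 52.5]
ee_rot: [0.997, -0.082, -0.002, 0.001]
contact_force: [-0.0, -0.3, 0.9]
gripper_width: 28.3
grasp_force: 0.0
```

Emit:
servo_tool:
  plan:
    - [0.004, 0.002, -0.05, 0, 0, 0, 0.33]
    - [0, 0, -0.05, 0, 0, 0, 0.33]
    - [0, 0, -0.04, 0, 0, 0, 0.33]
    - [0, 0, -0.003, 0, 0, 0, 0.33]
    - [0, 0, 0, 0, 0, 0, 0.15]
    - [0, 0, 0, 0, 0, 0, 0]
    - [0, 0, 0, 0, 0, 0, 0]
    - [0, 0, 0, 0, 0, 0, 0]

```text
clock: 19.7
position: [547.1, 52.8, 11.6]
ee_rot: [0.997, -0.082, 0.0, -0.0]
contact_force: [0.0, -0.5, -0.8]
gripper_width: 19.0
grasp_force: 61.0
```

Emit:
servo_tool:
  plan:
    - [0, 0, 0.1, 0, 0, 0, 0]
    - [0, 0, 0.15, 0, 0, 0, 0]
    - [0, 0, 0.07, 0, 0, 0, 0]
    - [-0.0167, -0.1836, 0, 0, 0, -0.0324, 0]
    - [-0.0167, -0.1836, 0, 0, 0, -0.0324, 0]
    - [-0.0167, -0.1836, 0, 0, 0, -0.0324, 0]
    - [-0.0167, -0.1836, 0, 0, 0, -0.0324, 0]
    - [-0.0167, -0.1836, 0, 0, 0, -0.0324, 0]
    - [-0.0167, -0.1836, 0, 0, 0, -0.0324, 0]
    - [0, 0, -0.06, 0, 0, 0, 0]
    - [0, 0, -0.06, 0, 0, 0, 0]
    - [0, 0, 0, 0, 0, 0, 0]
    - [0, 0, 0, 0, 0, 0, 0]

```text
clock: 21.32
position: [517.5, -277.8, 72.1]
ee_rot: [0.962, -0.272, 0.001, 0.0]
contact_force: [-0.5, 0.3, -1.4]
gripper_width: 18.9
grasp_force: 61.2
```

Emit:
servo_tool:
  plan:
    - [0, 0, -0.07, 0, 0, 0, 0]
    - [0, 0, -0.03, 0, 0, 0, 0]
    - [0, 0, -0.015, 0, 0, 0, 0]
    - [0, 0, -0.015, 0, 0, 0, 0]
    - [0, 0, -0.015, 0, 0, 0, 0]
    - [0, 0, -0.015, 0, 0, 0, 0]
    - [0, 0, -0.006, 0, 0, 0, 0]
    - [0, 0, 0, 0, 0, 0, 0]
    - [0, 0, 0, 0, 0, 0, 0]

```text
clock: 22.45
position: [517.5, -278.2, 23.7]
ee_rot: [0.962, -0.272, 0.001, 0.0]
contact_force: [-4.1, -1.0, 11.3]
gripper_width: 19.0
grasp_force: 63.0
```

Emit:
servo_tool:
  plan:
    - [0, 0, 0, 0, 0, 0, 0.2]
    - [0, 0, 0, 0, 0, 0, 0.33]
    - [0, 0, 0, 0, 0, 0, 0.33]
    - [0, 0, 0.08, 0, 0, 0, 0.33]
    - [0, 0, 0.1, 0, 0, 0, 0.33]
    - [-0.065, -0.104, 0.02, 0, 0, 0, 0.33]
    - [-0.065, -0.104, 0, 0, 0, 0, 0.33]
    - [-0.065, -0.103, -0.02, 0, 0, 0, 0.33]
    - [0, 0, 0, 0, 0, 0, 0.33]
    - [0, 0, 0, 0, 0, 0, 0.33]

```text
clock: 23.7
position: [458.6, -370.8, 75.2]
ee_rot: [0.962, -0.273, -0.0, -0.0]
contact_force: [-0.0, -0.5, 0.4]
gripper_width: 28.2
grasp_force: 0.0
```

Emit:
servo_tool:
  plan:
    - [0, -0.001, -0.08, 0, 0, 0, 0.33]
    - [0, 0, -0.06, 0, 0, 0, 0.33]
    - [0, 0, -0.033, 0, 0, 0, 0.33]
    - [0, 0, -0.003, 0, 0, 0, 0.33]
    - [0, 0, 0, 0, 0, 0, 0.15]
    - [0, 0, 0, 0, 0, 0, 0]
    - [0, 0, 0, 0, 0, 0, 0]
    - [0, 0, 0, 0, 0, 0, 0]

```text
clock: 24.7
position: [458.7, -371.6, 23.2]
ee_rot: [0.962, -0.273, 0.0, 0.0]
contact_force: [-0.3, 0.1, 0.3]
gripper_width: 18.9
grasp_force: 59.6
```

Emit:
servo_tool:
  plan:
    - [0, 0, 0.02, 0, 0, 0, 0]
    - [0, 0, 0.03, 0, 0, 0, 0]
    - [0, 0, 0.05, 0, 0, 0, 0]
    - [0, 0, 0.1, 0, 0, 0, 0]
    - [0, 0, 0.1, 0, 0, 0, 0]
    - [0.0368, 0.177, 0, 0, 0, 0.0235, 0]
    - [0.0368, 0.177, 0, 0, 0, 0.0235, 0]
    - [0.0368, 0.177, 0, 0, 0, 0.0235, 0]
    - [0.0368, 0.177, 0, 0, 0, 0.0235, 0]
    - [0.0368, 0.177, 0, 0, 0, 0.0235, 0]
    - [0.0368, 0.177, 0, 0, 0, 0.0235, 0]
    - [0.0368, 0.177, 0, 0, 0, 0.0235, 0]
    - [0.0368, 0.177, -0.02, 0, 0, 0.0235, 0]
    - [0, 0, -0.06, 0, 0, 0, 0]
    - [0, 0, -0.06, 0, 0, 0, 0]
    - [0, 0, 0, 0, 0, 0, 0]

```text
clock: 26.7
position: [546.8, 53.7, 71.4]
ee_rot: [0.996, -0.087, 0.0, 0.0]
contact_force: [-0.1, -0.4, -0.1]
gripper_width: 18.9
grasp_force: 60.0
```

Emit:
servo_tool:
  plan:
    - [0, 0, -0.08, 0, 0, 0, 0]
    - [0, 0, -0.06, 0, 0, 0, 0]
    - [0, 0, -0.03, 0, 0, 0, 0]
    - [0, 0, -0.027, 0, 0, 0, 0]
    - [0, 0, -0.004, 0, 0, 0, 0]
    - [0, 0, 0, 0, 0, 0, 0]

```text
clock: 27.45
position: [547.2, 53.5, 10.9]
ee_rot: [0.996, -0.088, 0.0, -0.0]
contact_force: [-0.3, 0.4, -0.9]
gripper_width: 18.6
grasp_force: 60.0
```

Emit:
servo_tool:
  plan:
    - [0, 0, -0.002, 0, 0, 0, 0.2]
    - [0, 0, 0, 0, 0, 0, 0.33]
    - [0, 0, 0, 0, 0, 0, 0.33]
    - [0, 0, 0.08, 0, 0, 0, 0.33]
    - [0, 0, 0.12, 0, 0, 0, 0.33]
    - [-0.018, -0.109, 0.02, 0, 0, 0, 0.33]
    - [-0.019, -0.109, 0, 0, 0, 0, 0.33]
    - [-0.019, -0.109, 0, 0, 0, 0, 0.33]
    - [0, 0, -0.03, 0, 0, 0, 0.33]
    - [0, 0, 0, 0, 0, 0, 0.33]

```text
clock: 28.7
position: [529.6, -44.6, 66.2]
ee_rot: [0.996, -0.088, -0.001, 0.0]
contact_force: [0.6, -0.3, 0.0]
gripper_width: 28.2
grasp_force: 0.0
```

Emit:
servo_tool:
  plan:
    - [0, 0, -0.07, 0, 0, 0, 0.33]
    - [0, 0, -0.06, 0, 0, 0, 0.33]
    - [0, 0, -0.05, 0, 0, 0, 0.33]
    - [0, 0, -0.006, 0, 0, 0, 0.33]
    - [0, 0, 0, 0, 0, 0, 0.15]
    - [0, 0, 0, 0, 0, 0, 0]
    - [0, 0, 0, 0, 0, 0, 0]
    - [0, 0, 0, 0, 0, 0, 0]

```text
clock: 29.7
position: [531.2, -43.9, 11.9]
ee_rot: [0.996, -0.087, 0.001, -0.0]
contact_force: [-0.2, 0.7, 4.8]
gripper_width: 18.9
grasp_force: 60.3
```

Emit:
servo_tool:
  plan:
    - [0, 0, 0.1, 0, 0, 0, 0]
    - [0, 0, 0.15, 0, 0, 0, 0]
    - [0, 0, 0.07, 0, 0, 0, 0]
    - [-0.04, -0.182, 0, 0, 0, -0.0313, 0]
    - [-0.04, -0.182, 0, 0, 0, -0.0313, 0]
    - [-0.04, -0.182, 0, 0, 0, -0.0313, 0]
    - [-0.04, -0.182, 0, 0, 0, -0.0313, 0]
    - [-0.04, -0.182, 0, 0, 0, -0.0313, 0]
    - [-0.04, -0.182, 0, 0, 0, -0.0313, 0]
    - [0, 0, -0.06, 0, 0, 0, 0]
    - [0, 0, -0.06, 0, 0, 0, 0]
    - [0, 0, 0, 0, 0, 0, 0]
    - [0, 0, 0, 0, 0, 0, 0]

```text
clock: 31.32
position: [458.6, -372.2, 71.5]
ee_rot: [0.962, -0.272, 0.0, 0.0]
contact_force: [0.5, 0.7, -1.0]
gripper_width: 18.8
grasp_force: 59.5
```

Emit:
servo_tool:
  plan:
    - [0, 0.001, -0.07, 0, 0, 0, 0]
    - [0, 0, -0.03, 0, 0, 0, 0]
    - [0, 0, -0.015, 0, 0, 0, 0]
    - [0, 0, -0.015, 0, 0, 0, 0]
    - [0, 0, -0.015, 0, 0, 0, 0]
    - [0, 0, -0.013, 0, 0, 0, 0]
    - [0, 0, -0.004, 0, 0, 0, 0]
    - [0, 0, 0, 0, 0, 0, 0]
    - [0, 0, 0, 0, 0, 0, 0]

```text
clock: 32.45
position: [458.9, -372.2, 24.7]
ee_rot: [0.962, -0.272, 0.001, 0.0]
contact_force: [-1.4, 2.5, 10.9]
gripper_width: 19.0
grasp_force: 61.3
```

Emit:
servo_tool:
  plan:
    - [0, 0, 0, 0, 0, 0, 0.2]
    - [0, 0, 0, 0, 0, 0, 0.33]
    - [0, 0, 0, 0, 0, 0, 0.33]
    - [0, 0, 0.08, 0, 0, 0, 0.33]
    - [0, 0, 0.15, 0, 0, 0, 0.4]
    - [0, 0, 0.15, 0, 0, 0, 0.5]
    - [-0.03, 0.19, 0.05, 0, 0, 0.03, 0.5]
    - [-0.03, 0.19, 0, 0, 0, 0.03, 0.5]
    - [-0.03, 0.19, 0, 0, 0, 0.03, 0.5]
    - [0, 0, 0, 0, 0, 0, 0.5]

```text
clock: 33.7
position: [429.9, -198.1, 151.5]
ee_rot: [0.983, -0.182, -0.0, -0.0]
contact_force: [-0.1, 0.6, 0.9]
gripper_width: 42.7
grasp_force: 0.0
```

```bash
cat >> h.py <<'E'
def lidview(P,im):
    hsv=cv2.cvtColor(im,cv2.COLOR_BGR2HSV);H,S,V=[hsv[...,i].astype(int) for i in range(3)]
    Z=P[...,2];X=P[...,0];Y=P[...,1]
    for lo,hi in((22,60),(6.5,14)):
        m=(X>250)&(X<650)&(Y>130)&(Y<520)&(Z>lo)&(Z<hi)
        if lo>20:m&=(S>120)
        k,l,st,_=cv2.connectedComponentsWithStats(m.astype(np.uint8))
        for i in range(1,k):
            if st[i,4]<40: continue
            w=P[l==i];r=cv2.minAreaRect(w[:,:2].astype(np.float32))
            print("lid",lo,st[i].tolist(),w.mean(0).round(1),np.round(r[0],1),np.round(r[1],1),round(r[2],1))
E
python3 - <<'E'
from h import *
d,P=rackview("r2.png"); im=cv2.cvtColor(d["image"],cv2.COLOR_RGB2BGR); lidview(P,im)
cv2.imwrite("pics/r3.png",cv2.resize(im[170:310,120:440],None,fx=2.5,fy=2.5,interpolation=cv2.INTER_CUBIC))
print(arm.read_state()["position"])
E
```

```text
blue 56 mean [ 518.1 -279.2   46.7] zmed 46.9 rect [ 517.5 -279.4] [12. 45.] 59.1
blue 55 mean [ 461.3 -372.    46. ] zmed 46.5 rect [ 459.3 -371.4] [13. 41.] 58.7
red 80 mean [548.7  54.1  32.9] zmed 32.6 rect [548.6  53.9] [16. 47.] 80.1
red 59 mean [542.2   3.8  32.7] zmed 32.9 rect [542.    3.7] [15. 35.] 78.6
lid 22 [155, 252, 10, 24, 124] [412.2 353.1  35.3] [412.1 353.8] [13.9 68.8] 80.6
lid 6.5 [126, 231, 70, 67, 2434] [411.2 355.1   9.6] [412.5 355.7] [182.1 174.7] 81.2
[ 430.8219287  -199.57882054  151.6040288 ]
```

View pics/r3.png

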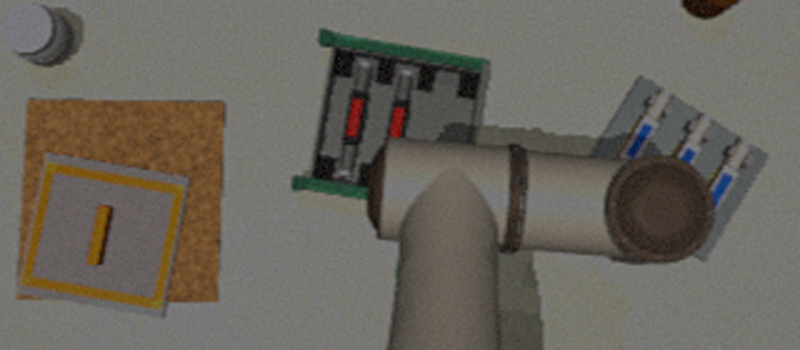

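The arm hides part of the case. The worn lamps (355,118) and (398,122) lie in two berths, and the rack holds three new lamps. The lid has been knocked to about (412,353) at yaw about -9°, lying flat (px (100,235)). I'm moving to it.

Emit:
servo_tool:
  plan:
    - [-0.0062, 0.1843, 0, 0, 0, 0.0101, 0.5]
    - [-0.0062, 0.1843, 0, 0, 0, 0.0101, 0.5]
    - [-0.0062, 0.1843, 0, 0, 0, 0.0101, 0.5]
    - [-0.0062, 0.1843, 0, 0, 0, 0.0101, 0.5]
    - [-0.0062, 0.1843, 0, 0, 0, 0.0101, 0.5]
    - [-0.0062, 0.1843, 0, 0, 0, 0.0101, 0.5]
    - [-0.0062, 0.1843, 0, 0, 0, 0.0101, 0.5]
    - [-0.0062, 0.1843, 0, 0, 0, 0.0101, 0.5]
    - [-0.0062, 0.1843, 0, 0, 0, 0.0101, 0.5]
    - [-0.0062, 0.1843, -0.08, 0, 0, 0.0101, 0.5]
    - [0, 0, -0.1, 0, 0, 0, 0.5]
    - [0, 0, 0, 0, 0, 0, 0.5]

```text
clock: 35.25
position: [412.1, 350.3, 94.5]
ee_rot: [0.996, -0.085, -0.002, 0.003]
contact_force: [0.1, -0.3, 0.4]
gripper_width: 42.9
grasp_force: 0.0
```

Run:
```python
from h import *
for k in range(3): d,P=rackview("r4.png")
im=cv2.cvtColor(d["image"],cv2.COLOR_RGB2BGR); lidview(P,im)
print(arm.read_state()["position"])
```

```text
blue 62 mean [ 517.3 -278.7   45.1] zmed 45.5 rect [ 517.2 -279.5] [13. 44.] 55.1
blue 61 mean [ 487.6 -328.1   45.2] zmed 45.2 rect [ 487.7 -327.8] [13. 43.] 54.5
blue 66 mean [ 458.6 -369.7   46.2] zmed 46.0 rect [ 458.7 -370.4] [13. 44.] 57.0
red 76 mean [548.3  54.1  32.6] zmed 32.6 rect [548.4  53.7] [15. 45.] 79.2
red 78 mean [538.1   4.5  33.1] zmed 33.5 rect [537.8   4.6] [15. 45.] 78.5
blue 61 mean [ 517.  -278.4   45.4] zmed 45.4 rect [ 517.3 -278.7] [13. 44.] 55.1
blue 62 mean [ 487.4 -327.6   45.5] zmed 45.2 rect [ 488.3 -328.1] [12. 45.] 57.6
blue 66 mean [ 458.6 -369.7   46. ] zmed 46.0 rect [ 458.5 -370.2] [13. 43.] 57.4
red 72 mean [548.9  54.3  32.4] zmed 32.5 rect [548.6  54. ] [15. 45.] 79.6
red 78 mean [537.1   4.6  33. ] zmed 32.5 rect [536.7   4.6] [15. 45.] 79.4
blue 62 mean [ 517.2 -278.4   46.4] zmed 46.4 rect [ 517.5 -279. ] [12. 45.] 56.8
blue 61 mean [ 487.5 -327.7   45.4] zmed 45.2 rect [ 487.4 -328.2] [11. 45.] 55.6
blue 66 mean [ 458.7 -369.9   45.4] zmed 45.0 rect [ 459.1 -370. ] [13. 44.] 57.4
red 75 mean [547.8  54.3  32.3] zmed 32.3 rect [547.9  54.1] [15. 46.] 80.7
red 80 mean [537.6   4.5  32.7] zmed 32.8 rect [537.4   4.3] [16. 45.] 78.5
lid 22 [158, 252, 6, 9, 41] [433.4 348.8  35. ] [433.8 350.1] [11.6 24.2] 79.9
lid 6.5 [126, 230, 70, 68, 1868] [412.4 340.6   9.7] [413.  353.8] [189.6 181.2] 83.0
[413.59624877 351.78020685  98.38384734]
```

View pics/r4.png

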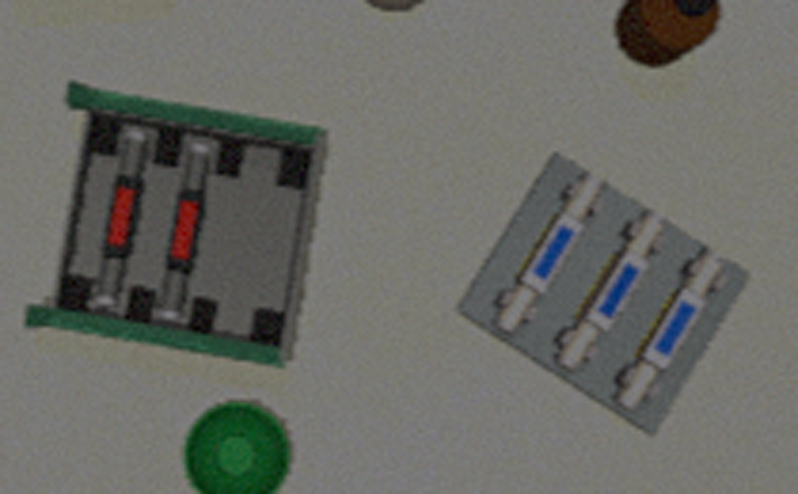

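All three new lamps are seated (blue tops at about 45.5 mm) and both worn lamps lie flat (red at crop px (120,215) and (187,230)). Now I'll grip the lid.

Emit:
servo_tool:
  plan:
    - [-0.004, 0.005, -0.1, 0, 0, 0.003, 0.5]
    - [0, 0, -0.09, 0, 0, 0, 0.5]
    - [0, 0, -0.06, 0, 0, 0, 0.5]
    - [0, 0, -0.026, 0, 0, 0, 0.4]
    - [0, 0, 0, 0, 0, 0, 0.1]
    - [0, 0, 0, 0, 0, 0, 0]
    - [0, 0, 0, 0, 0, 0, 0]
    - [0, 0, 0, 0, 0, 0, 0]

```text
clock: 36.4
position: [411.7, 353.9, 15.7]
ee_rot: [0.997, -0.082, 0.001, -0.001]
contact_force: [0.1, -1.1, 5.5]
gripper_width: 12.7
grasp_force: 61.2
```

Emit:
servo_tool:
  plan:
    - [0, 0, 0.04, 0, 0, 0, 0]
    - [0, 0, 0.12, 0, 0, 0, 0]
    - [0, 0, 0.14, 0, 0, 0, 0]
    - [0.107, -0.0875, 0, 0, 0, -0.0015, 0]
    - [0.137, -0.1175, 0, 0, 0, -0.0015, 0]
    - [0.137, -0.1175, 0, 0, 0, -0.0015, 0]
    - [0.137, -0.1175, 0, 0, 0, -0.0015, 0]
    - [0.03, -0.03, 0, 0, 0, 0, 0]
    - [0, 0, -0.06, 0, 0, 0, 0]
    - [0, 0, -0.05, 0, 0, 0, 0]
    - [0, 0, 0, 0, 0, 0, 0]
    - [0, 0, 0, 0, 0, 0, 0]

```text
clock: 37.9
position: [575.6, 213.1, 72.1]
ee_rot: [0.996, -0.087, 0.0, -0.0]
contact_force: [-1.0, 0.3, -3.2]
gripper_width: 12.7
grasp_force: 59.9
```

Run:
```python
from h import *
d=get("top");P=cloud(d);im=cv2.cvtColor(d["image"],cv2.COLOR_RGB2BGR)
cv2.imwrite("pics/l1.png",cv2.resize(im[160:290,150:340],None,fx=4,fy=4,interpolation=cv2.INTER_CUBIC))
s=arm.read_state();print(s["position"],s["ee_rot"],s["gripper_width"])
```

```text
[575.82185447 213.1638076   72.3998897 ] [ 9.96182870e-01 -8.72884303e-02  5.60056582e-04 -3.26016361e-04] 12.607589223750804
```

View pics/l1.png

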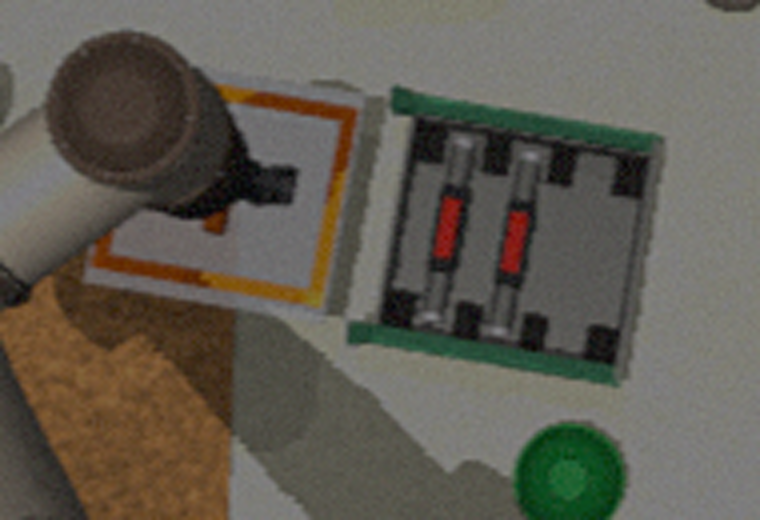

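The lid is in line with the grooves: its leading edge runs from (365,97) to (325,318), and the rails are at (400,100) and (355,330). I'll lower it and push slowly.

Emit:
servo_tool:
  plan:
    - [0, 0, -0.03, 0, 0, 0, 0]
    - [0, 0, -0.022, 0, 0, 0, 0]
    - [0, 0, 0, 0, 0, 0, 0]
    - [-0.0059, -0.0328, 0, 0, 0, 0, 0]
    - [-0.0059, -0.0328, 0, 0, 0, 0, 0]
    - [-0.0059, -0.0328, 0, 0, 0, 0, 0]
    - [-0.0059, -0.0328, 0, 0, 0, 0, 0]
    - [-0.0059, -0.0328, 0, 0, 0, 0, 0]
    - [0, 0, 0, 0, 0, 0, 0]

```text
clock: 39.08
position: [566.5, 162.4, 56.1]
ee_rot: [0.996, -0.088, -0.0, 0.0]
contact_force: [0.4, 0.6, -2.0]
gripper_width: 13.0
grasp_force: 60.0
```

Emit:
servo_tool:
  plan:
    - [-0.0118, -0.0656, 0, 0, 0, 0, 0]
    - [-0.0118, -0.0656, 0, 0, 0, 0, 0]
    - [-0.0118, -0.0656, 0, 0, 0, 0, 0]
    - [-0.0118, -0.0656, 0, 0, 0, 0, 0]
    - [-0.0118, -0.0656, 0, 0, 0, 0, 0]
    - [-0.0118, -0.0656, 0, 0, 0, 0, 0]
    - [-0.0059, -0.0328, 0, 0, 0, 0, 0]
    - [-0.0059, -0.0328, 0, 0, 0, 0, 0]
    - [0, 0, 0, 0, 0, 0, 0]

```text
clock: 40.2
position: [541.9, 25.1, 56.1]
ee_rot: [0.996, -0.088, -0.0, 0.0]
contact_force: [-0.3, 0.2, -2.4]
gripper_width: 12.6
grasp_force: 60.0
```

Emit:
servo_tool:
  plan:
    - [-0.0035, -0.0197, 0, 0, 0, 0, 0]
    - [-0.0024, -0.0131, 0, 0, 0, 0, 0]
    - [-0.0018, -0.0098, 0, 0, 0, 0, 0]
    - [-0.0012, -0.0066, 0, 0, 0, 0, 0]
    - [-0.0012, -0.0066, 0, 0, 0, 0, 0]
    - [-0.0012, -0.0066, 0, 0, 0, 0, 0]
    - [0, 0, 0, 0, 0, 0, 0]

```text
clock: 41.08
position: [538.5, 6.7, 56.1]
ee_rot: [0.996, -0.088, -0.0, 0.0]
contact_force: [-0.1, 0.5, -2.5]
gripper_width: 12.5
grasp_force: 60.0
```

Emit:
servo_tool:
  plan:
    - [-0.0006, -0.0033, 0, 0, 0, 0, 0]
    - [-0.0006, -0.0033, 0, 0, 0, 0, 0]
    - [-0.0006, -0.0033, 0, 0, 0, 0, 0]
    - [-0.0006, -0.0033, 0, 0, 0, 0, 0]
    - [0, 0, 0, 0, 0, 0, 0]

```text
clock: 41.7
position: [537.9, 3.9, 56.2]
ee_rot: [0.996, -0.088, 0.0, -0.001]
contact_force: [-2.1, 5.3, -2.3]
gripper_width: 13.0
grasp_force: 60.1
```

Emit:
servo_tool:
  plan:
    - [-0.0006, -0.0033, 0, 0, 0, 0, 0]
    - [-0.0006, -0.0033, 0, 0, 0, 0, 0]
    - [-0.0006, -0.0033, 0, 0, 0, 0, 0]
    - [0, 0, 0, 0, 0, 0, 0]
    - [0, 0, 0, 0, 0, 0, 0]

```text
clock: 42.32
position: [537.9, 3.7, 56.5]
ee_rot: [0.996, -0.087, 0.001, -0.002]
contact_force: [-5.2, 17.4, 0.9]
gripper_width: 12.7
grasp_force: 60.5
```

Emit:
servo_tool:
  plan:
    - [0, 0, -0.005, 0, 0, 0, 0]
    - [0, 0, -0.004, 0, 0, 0, 0]
    - [0, 0, 0, 0, 0, 0, 0.15]
    - [0, 0, 0, 0, 0, 0, 0.3]
    - [0, 0, 0, 0, 0, 0, 0.5]
    - [0, 0, 0, 0, 0, 0, 0.5]
    - [0, 0, 0.06, 0, 0, 0, 0.5]
    - [0, 0, 0.15, 0, 0, 0, 0.5]
    - [0, 0, 0.15, 0, 0, 0, 0.5]
    - [-0.1, 0.15, 0, 0, 0, 0, 0.5]
    - [-0.1, 0.17, 0, 0, 0, 0, 0.5]
    - [-0.1, 0.17, 0, 0, 0, 0, 0.5]
    - [0, 0.19, 0, 0, 0, 0, 0.5]
    - [0, 0.19, 0, 0, 0, 0, 0.5]
    - [0, 0.19, 0, 0, 0, 0, 0.5]
    - [0, 0, 0, 0, 0, 0, 0.5]

```text
clock: 44.32
position: [447.6, 321.0, 161.0]
ee_rot: [0.996, -0.086, 0.0, -0.0]
contact_force: [-1.0, -0.5, -0.6]
gripper_width: 42.8
grasp_force: 0.0
```

Run:
```python
from h import *
y=np.deg2rad(-10.2);c,s=np.cos(y),np.sin(y);C0=np.array([538.2,4.2])
for k in range(3):
    d=get("top");P=cloud(d);im=cv2.cvtColor(d["image"],cv2.COLOR_RGB2BGR)
    L=(P[...,:2]-C0)@np.array([[c,-s],[s,c]]);Z=P[...,2]
    b=(np.abs(L[...,0])<70)&(np.abs(L[...,1])<120)
    r=b&(Z>68)&(Z<90);q=L[r];print("ridge",r.sum(),q.mean(0).round(1))
    hsv=cv2.cvtColor(im,cv2.COLOR_BGR2HSV);H,S=hsv[...,0],hsv[...,1]
    o=b&(Z<68)&(H>8)&(H<26)&(S>120);q=L[o];print("orange y",np.percentile(q[:,1],[1,99]).round(1),"z",np.median(P[o][:,2]).round(1))
rackview("f1.png")
cv2.imwrite("pics/f2.png",cv2.resize(im[110:310,100:440],None,fx=2.3,fy=2.3,interpolation=cv2.INTER_CUBIC))
print(arm.read_state()["position"])
```

```text
ridge 117 [-1.4  1.9]
orange y [-82.9  84.4] z 48.1
ridge 118 [-1.2  1.9]
orange y [-83.   84.7] z 48.0
ridge 114 [-0.7  1.9]
orange y [-83.   84.3] z 48.1
blue 61 mean [ 517.6 -278.7   45.8] zmed 45.9 rect [ 517.8 -278.7] [11. 45.] 55.5
blue 61 mean [ 487.2 -327.4   45.3] zmed 45.4 rect [ 487.6 -327.9] [12. 45.] 57.1
blue 64 mean [ 458.3 -369.5   46. ] zmed 45.9 rect [ 458.1 -369.6] [13. 44.] 59.3
[447.22698218 316.61406558 161.16261487]
```

View pics/f2.png

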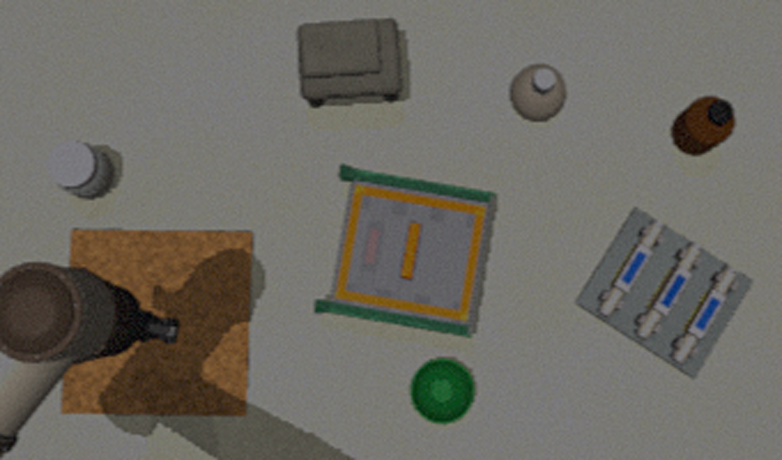

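The picture shows the lid shut between the rails (ridge at (410,250)), three new lamps in the rack at right, and the bystanders where they were. The measured lid offset is about 0–1 mm, and the lid stopped firmly against the end wall.

```bash
python3 -c "
from bench import arm
print(arm.job_done())"
```

```text
the job is handed in; nothing more can be done
None
```

The job is handed in: all three new lamps are snapped into the rack, both worn lamps lie in berths 2 and 3 of the case, and the lid is back in its grooves and fully shut.

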